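# Clamp the chip and start the programmer

### The job

One of the two chip programmers has a fresh chip lying in its socket with the socket's lever still up. With the fingertips push that lever over, away from the chip, until it lies flat, then gently press the same programmer's green start key fully down, let it spring back and move clear. Only touch and push, lift nothing: do not disturb the chip, press the red keys or touch the other programmer, which is busy with its lever already down, and leave everything else on the bench where it is.

Things in the scene. Friction and masses are not known exactly. Their poses are not given: they have to be found in the camera images.
- prog_open: Chip programmer whose socket lever is up, left or right of its twin: fixed grey case 160 x 105 mm, flat top 38 mm high, green lamp lit. Origin: centre of its underside, on the worktop. x: from the key end (facing the robot) to the lever end, y left, z up. Green socket x -29 to +39, y -13.5 to +13.5 mm, 51 mm high; the long black chip in it tops out at 55 mm.
- lever_open (a joint): Socket lever of prog_open: hinge along the case's y axis at its x +30, y +18, z 46 mm; rad. 0 = upright (socket open), 1.5 = flat, pointing to the case's +x, away from the chip (chip clamped). Starts at 0 to 0.3, moves with about 1 N at its tip and stays where it is left; slightly springy end stop.
- lever_tip_open (a point): Tip of that lever, 34 mm from its hinge: the end of a black sleeve 8 mm thick, 15 mm long, on a thin steel rod. 80 mm above the worktop when upright; flat, 48 mm, and the sleeve then floats 4 mm above the case at its x +49 to +64 mm.
- start_top_open (a point): Centre of the top of prog_open's green start key: 14 x 14 mm, standing 6 mm above the case top (44 mm above the worktop) at x = -58, y = -22 mm of the case. Axes as the case's.
- start_open (a joint): Travel of that green key, m: 0 = out, 0.003 = fully down (about 3.5 N); springs back. The key counts as pressed from 0.002.
- cancel_open (a joint): Travel of prog_open's red cancel key, m, at x = -58, y = +22 mm of the case, same size as the green key. Must stay out.
- chip_open: The 40-pin black chip in prog_open's socket, 52 x 15 mm, loose until clamped; 12 g. Origin: centre of its body's underside, 51 mm above the worktop, at x = +5, y = 0 of the case; long along x.
- prog_busy: The other, identical programmer, at work on another chip: lever already flat, amber lamp lit. Same dimensions and axes as prog_open. Not to be touched.
- lever_busy (a joint): Socket lever of prog_busy, same meaning as lever_open; flat (about 1.45) from the start.
- start_busy (a joint): Travel of prog_busy's green key, m; must stay 0.
- cancel_busy (a joint): Travel of prog_busy's red key, m; must stay 0.
- chip_busy: The black chip clamped in prog_busy's socket, like chip_open.
- chip_box: Bystander: the grey-blue divided parts box (62 x 42 x 15 mm), loose on the worktop. Origin: centre of its underside.
- loupe: Bystander: the black eye loupe (37 mm across, 36 mm high), loose on the worktop. Origin: centre of its underside.
- driver: Bystander: the small blue-handled screwdriver (142 mm), loose on the worktop. Origin: centre of its underside.
- marker: Bystander: the white marker with a black cap (118 mm), loose on the worktop. Origin: centre of its underside.
- flux_tin: Bystander: the round blue flux tin (52 mm across, 25 mm high), loose on the worktop. Origin: centre of its underside.
- phone: Bystander: the smart phone lying flat (140 x 68 x 8 mm), loose on the worktop. Origin: centre of its underside.

How it is judged (in metres and radians):
On the way, in this order (a step that is already met when the one before it is completed fails the run):
1. the lever of the open programmer lies flat (value of joint lever_open above 1.35 rad), for 0.1 s.
2. its green start key is pressed with the lever down (value of joint start_open above 0.002 m and value of joint lever_open above 1.35 rad), for 0.05 s.
3. the key has sprung back (value of joint start_open below 0.0006 m), for 0.1 s.
At the end, for the whole second after the job is handed in: The open programmer's lever is flat (1.35 rad or more), its green key was pressed 2 mm or more and is out again; chips within 4 mm, bystanders within 15 mm of their starts; the busy lever is flat and no key is down (value of joint each of lever_open, lever_busy above 1.35 rad and value of joint each of start_open, cancel_open, start_busy, cancel_busy below 0.0006 m and distance of each of chip_open, chip_busy from where it was at the start of the episode below 0.004 m and linear speed of chip_open below 0.02 m/s and distance of each of chip_box, loupe, driver, marker, flux_tin, phone from where it was at the start of the episode below 0.015 m); the robot touches nothing.
It fails at once if the start key is pressed before the lever is down, or the red cancel key at all ((value of joint start_open above 0.0015 m and value of joint lever_open below 1.35 rad) or value of joint cancel_open above 0.0012 m).
It fails at once if the busy programmer, its lever or its keys are touched (contact force between any of the fingers, the arm and prog_busy above 0.5 N or value of joint lever_busy below 1.35 rad or value of joint any of start_busy, cancel_busy above 0.0012 m).
It fails at once if the open programmer is pushed harder than 40 N (contact force between any of the fingers, the arm and prog_open above 40 N).
It fails at once if a chip is knocked out of place or lifted (more than 4 mm) (distance of any of chip_open, chip_busy from where it was at the start of the episode above 0.004 m).
It fails at once if a bystander is moved by more than 15 mm (distance of any of chip_box, loupe, driver, marker, flux_tin, phone from where it was at the start of the episode above 0.015 m).
It also fails if it takes over 38 s, if anything falls off the work surface, if the arm or the gripper's body presses on something with over 40 N, if the wrist force passes 120 N, or if a joint passes its speed limit or range.

### The arm

A 6-joint arm with a two-finger parallel gripper is mounted at the origin on a cart in front of the work surface, level with it; the furniture and walls round the work are solid. World frame = base frame: x ahead of the robot, y to its left, z up, the work surface at z = 0. Lengths are in m, angles in degrees, forces in N, time in s.
With the tool pointing down it reaches from about 0.3 to 0.75 m from the base axis. Payload 8.5 kg.
Tool frame: the origin (TCP) lies at the very end of the fingers, on their centre line; the grasp point (between the pads) lies 19 mm behind it; z points along the fingers, y is the line along which they close (so a half turn about z gives the same grasp; the last joint's range is limited). The gripper opens to 85 mm and grips with 20 to 120 N. Pads are 22 mm wide; open, the fingers measure 114 mm over their backs; the gripper's body (76 mm by 85 mm) begins 54 mm behind the grasp point. The pads swing forward as they close: fully open they stand 13 mm farther back than shut.
Start: joints at [-89.628, 21.807, 74.336, -0, 83.858, -12.336], TCP at [0.121, -0.537, 0.231] pointing down, gripper open.
Joint ranges: [-178.18, 178.18], [-50.72, 133.34], [12.68, 142.11], [-81.47, 261.47], [9.98, 163.14], [-165.26, 165.26]. Speed limits (degrees/s): [136.94, 136.94, 180, 180, 180, 180].

### API

Orientations are given as a 3x3 rotation matrix whose columns are the frame's x, y, z axes.
In Python, from rig import env gives the robot as it stands.
- The arm moves only by the tool move_arm, never from a script. Its argument "plan" is a list of rows, each a list of 7 numbers: the turn, a rotation vector about the tool's x, y, z in degrees, then the shift along the tool's x, y, z in cm, then the gripper command: -1 is shut, 1 is fully open, values between are in proportion. In form: [[ax, ay, az, tx, ty, tz, jaw], ...]. A call has 1 to 5 rows; each row is the pose to reach, as a shift and turn from the pose commanded when the call began, along the tool's axes at that moment; what a row does not reach only later rows make up. A row lasts 1/10 s, in which the tool goes at most 50 mm and 8.59 degrees, less where a joint would pass 70% of its speed; a pose out of reach is approached as far as the arm can. A call with a gripper value outside its range is refused whole. The fingers move at their own pace and stop on an object; "squeeze" is the grip in N (left out, the last holds). Time passes only in rows, so rows that repeat a pose let the fingers close. It gives the time, the measured TCP pose, the force, the opening and the grip force at its end, in the units of the state.
- env.observe(): the state, without advancing time (a new reading comes with each control period).
- env.get_image(name): name is "side" or "top"; returns a dict with "color" (384x512x3 uint8, red, green, blue), "fov_y" (degrees; the focal length in pixels is half the picture's height over the tangent of half this angle, whatever the lens; pixels are square), "cx", "cy" (the principal point, pixels), "R" (3x3) and "t" (3): a world point X has camera coordinates R X + t. Camera axes: x right, y down, z forward; pixel columns grow to the right and rows downward; lengths in m; the calibration is good to about 2 mm. A picture is of the moment at which its call begins. There is no depth.
- env.close_job(): hands the job in; it is judged then, once.
Trained networks look in a picture, given as the dict that the camera call returned (one of the last four; its "shot" number tells which), for a name from the list of things; names that differ only in an ending like _2 or _b are one class to them, and where a whole thing is asked for, a point or a joint stands for the part that bears it (a point fixed in the world has none). Each returns a list of dicts, best first, with "conf" (0 to 1); they miss things now and then, are a little off and sometimes report something else, mostly with a low value. They report only what shows in the picture. A call takes as long as a camera call.
- env.outline_of(target, picture): "mask" (384x512 bool, what is visible of it) and "bbox" ([centre column, centre row, width, height] in pixels, round what is visible of it).
- env.tip_of(target, picture): "pixel" ([column, row] in pixels: a listed point, or the origin of a listed thing).
The state is a dict: "time_s": time; "q": joint angles; "qvel": joint speeds; "joint_efforts": joint torques, N m; "position": TCP position; "tool_rot": TCP orientation; "ft_force": force on the tool from outside, world axes, zero at the start; "wrist_torque": the same for the moment, N m; "grip_width": finger opening in m; "gripper_force": force on a finger pad.
Only numpy, scipy, OpenCV 4.12 (cv2) and the standard library are available. Lean on these libraries where they do the work, as an engineer would, in place of code of your own. Each camera call takes 0.05 s, during which the arm holds its last target. There are 200 camera calls.

## Working session

There is one attempt and no reset: what is moved stays moved. The work goes in short steps, Python scripts to look and compute and a tool call to move; the robot and the scene stay as the last step left them, time stands still between calls to the robot, and variables do not carry over. Pictures are saved under pics/ and viewed, at most 10 in all, crops included, and the job is handed in when it is done.

Besides the shell and the picture viewer there is one more tool, called after "Emit:" as name(argument=value, ...) on one line, values as JSON. move_arm: Moves the arm, as the interface text tells. Its arguments: {"type":"object","properties":{"plan":{"type":"array"},"squeeze":{"type":"number"}},"required":["plan"]}

```bash
mkdir -p pics
cat > h.py <<'E'
import numpy as np, cv2
from rig import env
def K(p):
    f=p["color"].shape[0]/2/np.tan(np.radians(p["fov_y"]/2)); return f,p["cx"],p["cy"]
def onplane(p,px,z):
    f,cx,cy=K(p);R=np.array(p["R"]);t=np.array(p["t"])
    d=R.T@np.array([(px[0]-cx)/f,(px[1]-cy)/f,1]);c=-R.T@t
    return c+d*(z-c[2])/d[2]
def proj(p,X):
    f,cx,cy=K(p);c=np.array(p["R"])@np.array(X)+np.array(p["t"]);return np.array([f*c[0]/c[2]+cx,f*c[1]/c[2]+cy])
E
python3 - <<'E'
from h import *
ims=[]
for n in("top","side"):
    p=env.get_image(n); ims.append(p["color"][...,::-1])
    print(n,p["fov_y"],(-np.array(p["R"]).T@p["t"]).round(3))
    cv2.imwrite(f"pics/{n}0.png",cv2.resize(ims[-1],(800,600),interpolation=cv2.INTER_CUBIC))
    for t,z in(("prog_open",0),("prog_busy",0),("lever_tip_open",.08),("start_top_open",.044),("chip_open",.051),("chip_busy",.051)):
        for d in env.tip_of(t,p)[:2]: print(t,np.round(d["pixel"],1),round(d["conf"],2),onplane(p,d["pixel"],z).round(4))
o=env.observe();print(o["time_s"],o["position"],np.round(o["tool_rot"],3),o["grip_width"])
E
```

```text
top 51.019957854343225 [ 0.281 -0.016  1.35 ]
prog_open [199.2 173.4] 0.95 [0.5843 0.1607 0.    ]
prog_busy [301.2 186.6] 0.97 [ 0.5366 -0.1883  0.    ]
start_top_open [297.9 244. ] 0.43 [ 0.3401 -0.1673  0.044 ]
chip_open [194.  171.9] 0.56 [0.578  0.1713 0.051 ]
chip_busy [303.4 179.4] 0.41 [ 0.5511 -0.1896  0.051 ]
side 50.14356920197619 [ 0.373 -0.956  0.906]
prog_open [279.1 175.5] 0.83 [0.5676 0.162  0.    ]
prog_open [224.8 214.7] 0.69 [ 0.367  -0.0144  0.    ]
prog_busy [288.2 257.8] 0.68 [ 0.5374 -0.2111  0.    ]
start_top_open [288.3 145.4] 0.68 [0.6183 0.2792 0.044 ]
chip_open [285.5 162.4] 0.57 [0.5895 0.1683 0.051 ]
chip_busy [290.8 241.9] 0.46 [ 0.5448 -0.1975  0.051 ]
0.7 [ 0.12101316 -0.53649243  0.23132846] [[ 0.975  0.22  -0.   ]
 [ 0.22  -0.975  0.   ]
 [-0.    -0.    -1.   ]] 0.08553173291084704
```

View pics/top0.png

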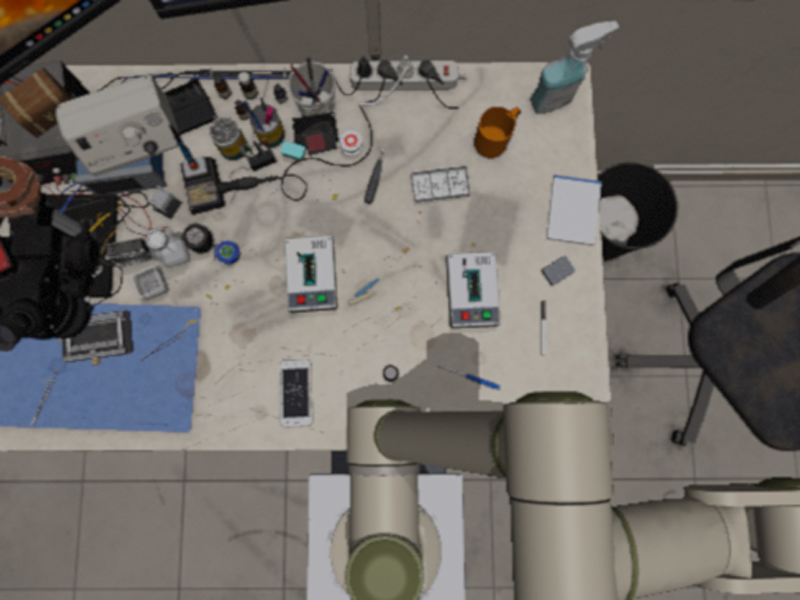

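View pics/side0.png

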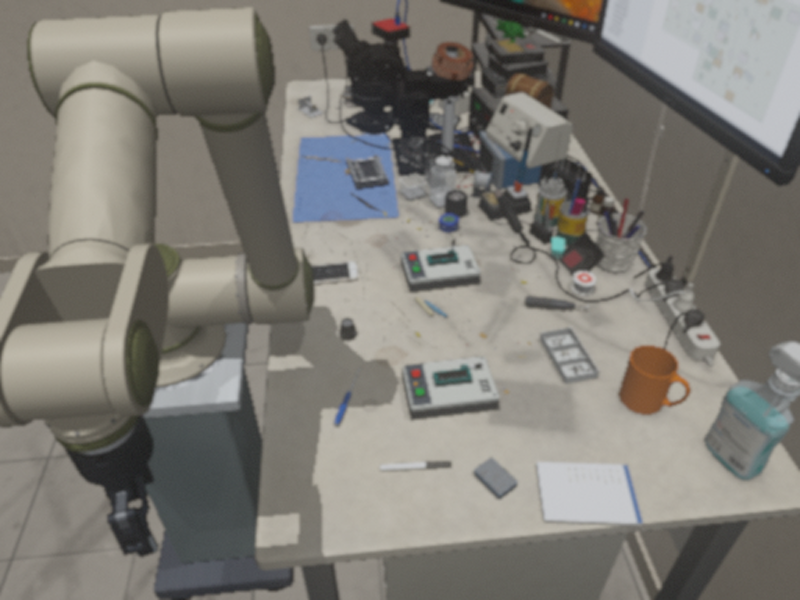

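The top view shows the two programmers at about (311,273) and (472,289). In the side view the far one, on the left at y>0, has its lever up at (452,243), so that is the open one. Next I fit its pose.

```bash
cat > fit.py <<'E'
from h import *
from scipy.optimize import minimize
def case2w(q,X):
    c,s=np.cos(q[2]),np.sin(q[2]);X=np.atleast_2d(X)
    return np.c_[q[0]+c*X[:,0]-s*X[:,1],q[1]+s*X[:,0]+c*X[:,1],X[:,2]]
box=[[sx*.08,sy*.0525,z] for sx in(-1,1) for sy in(-1,1) for z in(0,.038)]
S=8
def sil(p,q,off,sh):
    pts=np.array([proj(p,x) for x in case2w(q,box)])
    h=cv2.convexHull(((pts-off+.5)*S*16).astype(np.int32).reshape(-1,1,2))
    m=np.zeros(sh,np.uint8);cv2.fillConvexPoly(m,h,1,shift=4);return m
def fit(name,pics,q0):
    data=[]
    for p in pics:
        d=env.outline_of(name,p)[0];b=d["bbox"];off=np.array([int(b[0]-b[2]/2)-12,int(b[1]-b[3]/2)-12]);w,h=int(b[2])+24,int(b[3])+24
        m=d["mask"][off[1]:off[1]+h,off[0]:off[0]+w].astype(np.float32)
        M=(cv2.resize(m,None,fx=S,fy=S,interpolation=cv2.INTER_LINEAR)>.5).astype(np.uint8)
        data.append((p,off,M))
    def cost(q,D=data): return sum(1-(sil(p,q,o,M.shape)&M).sum()/(sil(p,q,o,M.shape)|M).sum() for p,o,M in D)
    def go(D):
        r=minimize(lambda v:cost([v[0],v[1],v[2]*5],D),[q0[0],q0[1],q0[2]/5],method="Nelder-Mead",options=dict(initial_simplex=np.array([[q0[0]+a,q0[1]+b,q0[2]/5+c] for a,b,c in((0,0,0),(.01,0,0),(0,.01,0),(0,0,.02))]),xatol=1e-5,fatol=1e-5))
        return np.array([r.x[0],r.x[1],r.x[2]*5]),r.fun
    return go(data),[go([d]) for d in data]
E
python3 - <<'E'
from fit import *
import json
P=[env.get_image("top"),env.get_image("side")]
for n,q0 in(("prog_open",(.575,.162,0)),("prog_busy",(.537,-.195,0))):
    a,b=fit(n,P,q0);print(n,a,b)
    q=a[0]
    if n=="prog_open": json.dump(list(q),open("q.json","w"))
    out=[]
    for p in P:
        im=p["color"];c=proj(p,case2w(q,[0,0,.04])[0]).astype(int)
        y0,x0=c[1]-32,c[0]-32
        for nm,X in(("g",[-.058,-.022,.043]),("r",[-.058,.022,.043])):
            e=proj(p,case2w(q,X)[0]);sub=im.astype(int);R_,G,B=sub[...,0],sub[...,1],sub[...,2]
            w=np.clip((G-np.maximum(R_,B)) if nm=="g" else R_-np.maximum(G,B),0,None)
            yy,xx=np.mgrid[:384,:512];w=np.where((np.hypot(xx-e[0],yy-e[1])<6)&(w>30),w,0)
            print(nm,"pred",e.round(2),"seen",((w*xx).sum()/w.sum()).round(2),((w*yy).sum()/w.sum()).round(2), "plane",onplane(p,((w*xx).sum()/w.sum(),(w*yy).sum()/w.sum()),.043).round(4), case2w(q,X)[0].round(4))
        cr=cv2.resize(im[y0:y0+64,x0:x0+64,::-1],None,fx=6,fy=6,interpolation=cv2.INTER_CUBIC)
        out.append(cr)
        def dr(pts,col):
            pp=np.array([(proj(p,x)-[x0,y0]+.5)*6 for x in case2w(q,pts)]).astype(np.int32);cv2.polylines(cr,[pp],True,col,1)
        rect=lambda x0,x1,y0,y1,z:[[x0,y0,z],[x1,y0,z],[x1,y1,z],[x0,y1,z]]
        dr(rect(-.08,.08,-.0525,.0525,.038),(255,0,255));dr(rect(-.029,.039,-.0135,.0135,.051),(0,255,255));dr(rect(-.065,-.051,-.029,-.015,.044),(255,0,0))
        dr([[.03,.018,.046],[.03,.018,.08]],(0,128,255))
    cv2.imwrite(f"pics/{n}.png",np.hstack(out))
E
```

```text
prog_open (array([0.57416725, 0.16790758, 0.02739866]), np.float64(1.1529813144251666)) [(array([0.575, 0.162, 0.   ]), np.float64(1.0)), (array([0.57416725, 0.16790758, 0.02739866]), np.float64(0.1529813144251666))]
g pred [202.15 190.5 ] seen 204.62 190.18 plane [0.5178 0.1362 0.043 ] [0.5168 0.1443 0.043 ]
r pred [188.83 190.91] seen 192.07 191.29 plane [0.5143 0.1776 0.043 ] [0.5156 0.1883 0.043 ]
g pred [265.5  169.99] seen 265.99 171.59 plane [0.5173 0.1353 0.043 ] [0.5168 0.1443 0.043 ]
r pred [263.59 162.34] seen 263.68 164.31 plane [0.5145 0.177  0.043 ] [0.5156 0.1883 0.043 ]
prog_busy (array([ 0.53550907, -0.1896519 ,  0.02626902]), np.float64(0.20212325417601562)) [(array([ 0.53817756, -0.18991354,  0.03808992]), np.float64(0.07950492568101641)), (array([ 0.53408976, -0.18639186,  0.02648469]), np.float64(0.10566271649954417))]
g pred [310.84 201.64] seen 310.98 201.0 plane [ 0.4802 -0.2137  0.043 ] [ 0.4781 -0.2132  0.043 ]
r pred [297.44 202.04] seen 297.54 201.56 plane [ 0.4786 -0.1696  0.043 ] [ 0.477  -0.1692  0.043 ]
g pred [267.74 250.12] seen 268.24 250.26 plane [ 0.4794 -0.2138  0.043 ] [ 0.4781 -0.2132  0.043 ]
r pred [265.34 238.42] seen 265.66 238.55 plane [ 0.4778 -0.1698  0.043 ] [ 0.477  -0.1692  0.043 ]
```

View pics/prog_open.png

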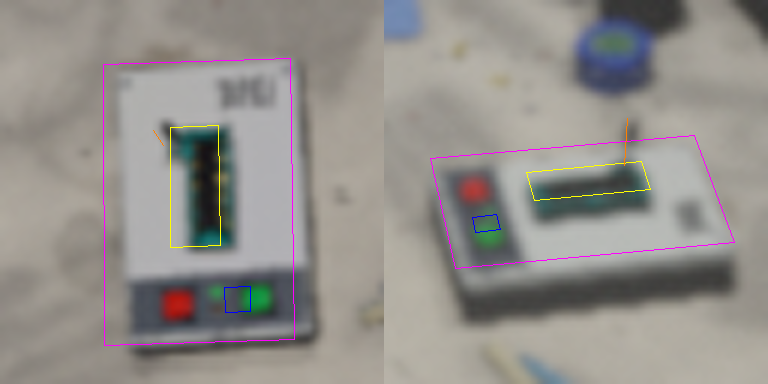

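The mask was wrong in the top view, so the overlay is off by about 8 mm in y. I'll refit, choosing the outline near the keys.

```bash
sed -i 's/d=env.outline_of(name,p)\[0\];b=d\["bbox"\]/c0=proj(p,(q0[0],q0[1],.03));L=env.outline_of(name,p);print([(round(x["conf"],2),np.round(x["bbox"])) for x in L],c0);d=min(L,key=lambda x:np.hypot(*(np.array(x["bbox"][:2])-c0)));b=d["bbox"]/' fit.py
python3 - <<'E'
from fit import *
import json
from scipy.optimize import least_squares
P=[env.get_image("top"),env.get_image("side")]
a,b=fit("prog_open",P,(.574,.155,.04));print(a,b)
# edges: white top & dark key panel; keypoints by colour with lamp excluded
obs=[]
for p in P:
    im=p["color"].astype(int);R_,G,B=im[...,0],im[...,1],im[...,2];yy,xx=np.mgrid[:384,:512]
    for X,w in(([-.058,-.022,.043],G-np.maximum(R_,B)),([-.058,.022,.043],R_-np.maximum(G,B))):
        e=proj(p,case2w(a[0],X)[0]); 
        for _ in range(4):
            ww=np.where((np.hypot(xx-e[0],yy-e[1])<3.5)&(w>25),w,0);e=np.array([(ww*xx).sum(),(ww*yy).sum()])/ww.sum()
        obs.append((p,X,e));print(X,e.round(2),onplane(p,e,.043).round(4))
q=a[0]
out=[]
for p in P:
    im=p["color"];c=proj(p,case2w(q,[0,0,.04])[0]).astype(int);y0,x0=c[1]-32,c[0]-32
    cr=cv2.resize(im[y0:y0+64,x0:x0+64,::-1],None,fx=6,fy=6,interpolation=cv2.INTER_CUBIC);out.append(cr)
    def dr(pts,col):
        pp=np.array([(proj(p,x)-[x0,y0]+.5)*6 for x in case2w(q,pts)]).astype(np.int32);cv2.polylines(cr,[pp],True,col,1)
    rect=lambda x0,x1,y0,y1,z:[[x0,y0,z],[x1,y0,z],[x1,y1,z],[x0,y1,z]]
    dr(rect(-.08,.08,-.0525,.0525,.038),(255,0,255));dr(rect(-.029,.039,-.0135,.0135,.051),(0,255,255));dr(rect(-.065,-.051,-.029,-.015,.044),(255,0,0))
    dr([[.03,.018,.046],[.03,.018,.08]],(0,128,255))
    for d in env.tip_of("lever_tip_open",p)[:2]: print("tip",d["pixel"],d["conf"],proj(p,case2w(q,[.03,.018,.08])[0]))
cv2.imwrite("pics/open2.png",np.hstack(out));json.dump(list(q),open("q.json","w"))
E
```

```text
[(0.68, array([199., 176.,  34.,  51.])), (0.41, array([147., 163.,  10.,  14.]))] [199.70828433 174.42442845]
[(0.9, array([283., 172.,  55.,  27.]))] [281.46218715 169.86287036]
(array([0.57370101, 0.15976798, 0.05260801]), np.float64(0.1928179719866634)) [(array([0.57427925, 0.15876909, 0.02965788]), np.float64(0.06579800082480702)), (array([0.57348225, 0.16544138, 0.05971828]), np.float64(0.11163872585057788))]
[-0.058, -0.022, 0.043] [205.19 190.25] [0.5176 0.1343 0.043 ]
[-0.058, 0.022, 0.043] [192.1  191.29] [0.5143 0.1775 0.043 ]
[-0.058, -0.022, 0.043] [266.06 171.63] [0.5175 0.1351 0.043 ]
[-0.058, 0.022, 0.043] [263.6  164.26] [0.5143 0.1773 0.043 ]
```

View pics/open2.png

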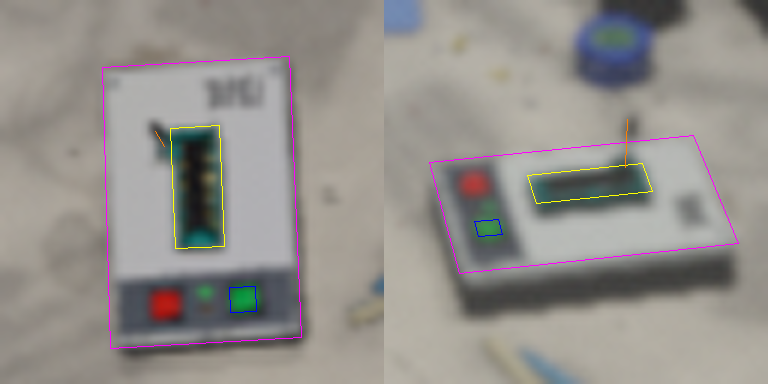

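The keys and the outline agree: the open case is at about (0.574, 0.160) with yaw 0.068 rad, and the lever is about 0.1 rad from upright. I'll move with shut fingers at height.

Emit:
move_arm(plan=[[0,0,0,3.5,-3.5,0,-1],[0,0,0,7,-7,0,-1],[0,0,0,10.5,-10.5,0,-1],[0,0,0,14,-14,0,-1],[0,0,0,17.5,-17.5,0,-1]])

```text
time_s: 1.8
position: [0.2538, -0.3255, 0.2315]
tool_rot: [[0.976, 0.219, 0.0], [0.219, -0.976, -0.0], [0.0, 0.0, -1.0]]
ft_force: [0.6, -0.7, 0.4]
grip_width: 0.012
gripper_force: 0.0
```

Emit:
move_arm(plan=[[0,0,0,3.5,-3.5,0,-1],[0,0,0,7,-7,0,-1],[0,0,0,10.5,-10.5,0,-1],[0,0,0,14,-14,0,-1],[0,0,0,17.5,-17.5,0,-1]])

```text
time_s: 2.3
position: [0.3861, -0.1162, 0.2316]
tool_rot: [[0.976, 0.22, 0.001], [0.22, -0.976, -0.001], [0.001, 0.001, -1.0]]
ft_force: [0.0, -0.9, 0.1]
grip_width: 0.0002
gripper_force: 0.0
```

Emit:
move_arm(plan=[[0,0,0,3.5,-3.5,0,-1],[0,0,0,7,-7,0,-1],[0,0,0,10.5,-10.5,0,-1],[0,0,0,14,-14,0,-1],[0,0,0,17.5,-17.5,0,-1]])

```text
time_s: 2.8
position: [0.5184, 0.0933, 0.2314]
tool_rot: [[0.975, 0.22, 0.0], [0.22, -0.975, -0.0], [0.0, 0.0, -1.0]]
ft_force: [0.6, -0.9, 0.5]
grip_width: -0.0001
gripper_force: 0.0
```

Emit:
move_arm(plan=[[0,0,2,2,-2,0,-1],[0,0,4,4,-4,0,-1],[0,0,6,6,-6,0,-1],[0,0,8.8,7.9,-7.7,0,-1],[0,0,8.8,7.9,-7.7,0,-1]])

```text
time_s: 3.3
position: [0.5786, 0.1856, 0.2306]
tool_rot: [[0.998, 0.07, -0.0], [0.07, -0.998, 0.0], [-0.0, -0.0, -1.0]]
ft_force: [-0.3, 0.2, 0.7]
grip_width: -0.0001
gripper_force: 0.0
```

Emit:
move_arm(plan=[[0,0,0,0,0,4,-1],[0,0,0,0,0,8,-1],[0,0,0,0,0,12,-1],[0,0,0,0,0,14.5,-1],[0,0,0,0,0,15.5,-1]])

```text
time_s: 3.8
position: [0.5764, 0.1828, 0.074]
tool_rot: [[0.998, 0.068, -0.004], [0.068, -0.998, -0.001], [-0.004, 0.0, -1.0]]
ft_force: [0.7, -1.3, -0.0]
grip_width: 0.0005
gripper_force: 0.0
```

Run:
```python
from h import *
o=env.observe();print(o["position"],o["ft_force"])
out=[]
for n in("top","side"):
    p=env.get_image(n);c=proj(p,(.58,.17,.05)).astype(int);y0,x0=c[1]-32,c[0]-32
    out.append(cv2.resize(p["color"][y0:y0+64,x0:x0+64,::-1],None,fx=6,fy=6,interpolation=cv2.INTER_CUBIC))
    print(n,(proj(p,o["position"])-[x0,y0])*6+384*(n=="side")*np.array([1,0]))
cv2.imwrite("pics/hover.png",np.hstack(out))
```

```text
[0.5763738  0.18282685 0.07395896] [ 0.74320374 -1.28945984 -0.00856502]
top [164.78682204 190.9389474 ]
side [571.85410085 148.90933974]
```

View pics/hover.png

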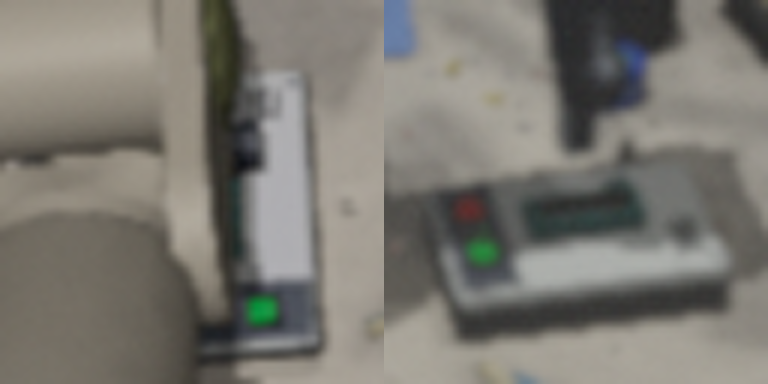

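Fingers (575,145) are at the lever's height, with the lever at (628,148) just ahead, so I push now.

Emit:
move_arm(plan=[[0,0,0,0.4,0,0.6,-1],[0,0,0,1.0,0,0.7,-1],[0,0,0,1.6,0,0.7,-1],[0,0,0,2.0,0,0.8,-1],[0,0,0,2.0,0,0.8,-1]])

```text
time_s: 4.4
position: [0.5985, 0.185, 0.0685]
tool_rot: [[0.998, 0.068, 0.001], [0.068, -0.998, 0.0], [0.001, -0.0, -1.0]]
ft_force: [0.2, 1.3, -0.8]
grip_width: -0.0
gripper_force: 0.0
```

Emit:
move_arm(plan=[[0,0,0,0.4,0,0.1,-1],[0,0,0,0.8,0,0.3,-1],[0,0,0,1.2,0,0.5,-1],[0,0,0,1.6,0,0.8,-1],[0,0,0,2.0,0,1.0,-1]])

```text
time_s: 4.9
position: [0.618, 0.1864, 0.0579]
tool_rot: [[0.998, 0.068, -0.0], [0.068, -0.998, 0.0], [-0.0, -0.0, -1.0]]
ft_force: [-0.9, 0.3, 0.3]
grip_width: -0.0003
gripper_force: 0.4
```

Emit:
move_arm(plan=[[0,0,0,0.3,0,0.2,-1],[0,0,0,0.6,0,0.4,-1],[0,0,0,0.9,0,0.6,-1],[0,0,0,1.0,0,0.7,-1],[0,0,0,1.0,0,0.7,-1]])

```text
time_s: 5.4
position: [0.6276, 0.187, 0.0516]
tool_rot: [[0.998, 0.068, -0.0], [0.068, -0.998, -0.0], [-0.0, 0.0, -1.0]]
ft_force: [-1.3, -0.0, 2.7]
grip_width: 0.0003
gripper_force: 1.5
```

Emit:
move_arm(plan=[[0,0,0,0,0,0.1,-1],[0,0,0,0,0,0.2,-1],[0,0,0,0,0,0.2,-1]])

```text
time_s: 5.7
position: [0.6277, 0.187, 0.051]
tool_rot: [[0.998, 0.068, 0.001], [0.068, -0.998, -0.0], [0.001, 0.0, -1.0]]
ft_force: [-4.9, -0.7, 12.5]
grip_width: 0.0004
gripper_force: 6.0
```

The force rose to 12.5 N at the end stop. I'll lift, go over above the green key, and look.

Emit:
move_arm(plan=[[0,0,0,0,0,-2,-1],[0,0,0,0,0,-6,-1],[0,0,0,-3.8,1.7,-7,-1],[0,0,0,-7.6,3.4,-7,-1],[0,0,0,-11.3,5,-7,-1]])

```text
time_s: 6.2
position: [0.517, 0.1289, 0.1196]
tool_rot: [[0.998, 0.068, 0.001], [0.068, -0.998, -0.0], [0.001, 0.0, -1.0]]
ft_force: [0.5, -0.3, 0.1]
grip_width: 0.0002
gripper_force: 0.0
```

Emit:
move_arm(plan=[[0,0,0,0,0,3,-1],[0,0,0,0,0,5,-1],[0,0,0,0,0,5,-1]])

```text
time_s: 6.5
position: [0.5171, 0.1292, 0.0675]
tool_rot: [[0.998, 0.068, -0.004], [0.068, -0.998, -0.0], [-0.004, -0.0, -1.0]]
ft_force: [0.6, -0.3, -0.5]
grip_width: -0.0003
gripper_force: 0.0
```

Run:
```python
from h import *
o=env.observe();print(o["position"],o["ft_force"])
out=[]
for n in("top","side"):
    p=env.get_image(n);c=proj(p,(.58,.17,.05)).astype(int);y0,x0=c[1]-32,c[0]-32
    out.append(cv2.resize(p["color"][y0:y0+64,x0:x0+64,::-1],None,fx=6,fy=6,interpolation=cv2.INTER_CUBIC))
    print(n,(proj(p,o["position"])-[x0,y0])*6+384*(n=="side")*np.array([1,0]))
cv2.imwrite("pics/key.png",np.hstack(out))
```

```text
[0.51710722 0.12924881 0.06745795] [ 0.5891668  -0.25618038 -0.46272995]
top [263.38217622 300.29286623]
side [481.22231833 221.74085075]
```

View pics/key.png

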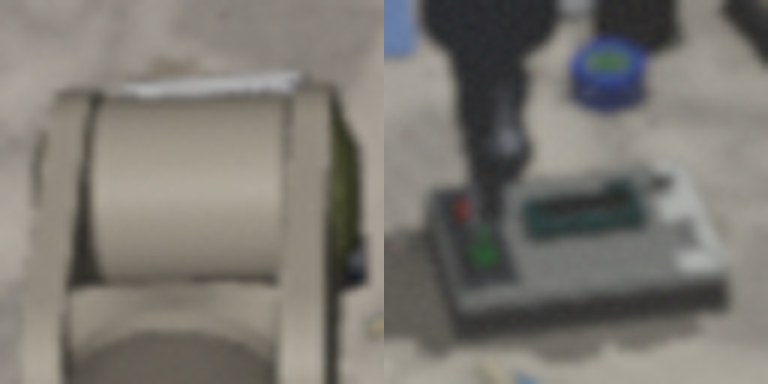

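In the side view the lever lies flat at (660,183), the chip is in place, and the fingertip at (485,220) is over the green key. Now I press gently.

Emit:
move_arm(plan=[[0,0,0,0,0,1.2,-1],[0,0,0,0,0,2.0,-1],[0,0,0,0,0,2.3,-1],[0,0,0,0,0,2.4,-1],[0,0,0,0,0,2.5,-1]])

```text
time_s: 7.1
position: [0.5185, 0.1295, 0.0444]
tool_rot: [[0.998, 0.068, 0.0], [0.068, -0.998, 0.0], [0.0, -0.0, -1.0]]
ft_force: [0.1, -1.3, 1.9]
grip_width: -0.0001
gripper_force: 0.0
```

Emit:
move_arm(plan=[[0,0,0,0,0,0.1,-1],[0,0,0,0,0,0.2,-1],[0,0,0,0,0,0.3,-1],[0,0,0,0,0,0.3,-1]])

```text
time_s: 7.5
position: [0.5185, 0.1295, 0.0415]
tool_rot: [[0.998, 0.068, 0.001], [0.068, -0.998, 0.0], [0.001, -0.0, -1.0]]
ft_force: [-0.7, 0.0, 3.0]
grip_width: 0.0001
gripper_force: 1.5
```

Emit:
move_arm(plan=[[0,0,0,0,0,0.1,-1],[0,0,0,0,0,0.15,-1],[0,0,0,0,0,0.15,-1]])

```text
time_s: 7.8
position: [0.5185, 0.1295, 0.0409]
tool_rot: [[0.998, 0.068, 0.001], [0.068, -0.998, -0.0], [0.001, 0.0, -1.0]]
ft_force: [-3.4, -1.7, 12.7]
grip_width: -0.0003
gripper_force: 6.3
```

The force rose to 12.7 N at z = 0.041, so the key is bottomed. Next I release and clear.

Emit:
move_arm(plan=[[0,0,0,0,0,-1,-1],[0,0,0,0,0,-4,-1],[0,0,0,0,0,-8,-1],[0,0,0,0,0,-12,-1],[0,0,0,0,0,-14,-1]])

```text
time_s: 8.3
position: [0.519, 0.1295, 0.1833]
tool_rot: [[0.998, 0.068, 0.004], [0.068, -0.998, 0.0], [0.004, 0.0, -1.0]]
ft_force: [0.8, -0.6, 0.1]
grip_width: 0.0001
gripper_force: 0.0
```

Emit:
move_arm(plan=[[0,0,0,-2,4,0,-1],[0,0,0,-4,8,0,-1],[0,0,0,-6,12,0,-1],[0,0,0,-6,12,0,-1],[0,0,0,-6,12,0,-1]])

```text
time_s: 8.8
position: [0.4665, 0.005, 0.1801]
tool_rot: [[0.998, 0.066, 0.0], [0.066, -0.998, 0.0], [0.0, -0.0, -1.0]]
ft_force: [-0.4, 0.3, -0.2]
grip_width: 0.0003
gripper_force: 0.0
```

Run:
```python
from h import *
p=env.get_image("side");c=proj(p,(.56,.05,.05)).astype(int);y0,x0=c[1]-60,c[0]-80
cv2.imwrite("pics/end.png",cv2.resize(p["color"][y0:y0+120,x0:x0+160,::-1],None,fx=5,fy=5,interpolation=cv2.INTER_CUBIC))
print(env.observe()["ft_force"])
```

```text
[0.05952612 1.39755181 0.7474944 ]
```

View pics/end.png

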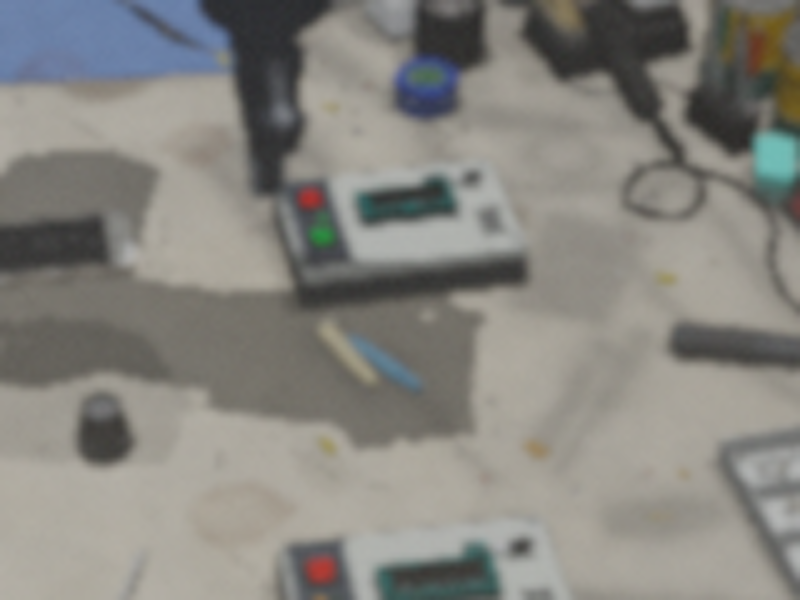

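The lever is flat at (472,178), the chip is in place at (405,200), the green key at (321,235) is out, and the gripper is clear.

```bash
python3 -c "
from rig import env
print(env.close_job())"
```

```text
the job is handed in; nothing more can be done
None
```

The open programmer's lever is flat and its green start key was pressed fully and released, with the chip still in place and the arm clear; the job is handed in, but no verdict came back.

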